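Weigh down the retort stand with its drilled ballast plate

TASK

Weigh down the retort stand before glassware is clamped to it: pick up the ballast plate whose hole is wide enough for the rod, lower it level over the tall rod without letting it drop, and leave it lying flat on the stand's foot, pointing along the foot with its grip over the foot. Leave the other plate, with the hole too narrow for the rod, where it lies.

Things in the scene. Friction and masses are not known exactly. Their poses are not given: they have to be found in the camera images.
- wide_plate: loose steel plate, 12 mm thick, with a 36 mm through hole, lying flat; 0.25 to 0.5 kg. Origin: underside, below the grip. x: from grip to hole, z up. Spans x -41 to 123, y -33 to 33 mm; hole axis at x 90, y 0. Black upright grip block centred on the origin, 50 (x) by 26 mm (y), top 60 mm above the underside: pinch its 26 mm width about 42 mm above the underside
- wide_plate_bore (a point): centre of the wide hole at the underside of that plate, 90 mm ahead of its origin along its x axis; axes as the plate's
- narrow_plate: the plate to leave alone: loose, same size, grip block, origin and axes as the wide-holed plate, but its hole at x 90 mm is only 10 mm wide, too narrow for the rod
- stand: fixed retort stand: grey flat foot 185 x 84 x 12 mm with one upright steel rod of 16 mm diameter. Origin: on the worktop below where the seated plate's origin belongs. x: along the foot towards the rod, z up. Foot spans x -55 to 130, y -42 to 42 mm, top at z 12; rod axis at x 90, y 0. The seated plate points the same way as the foot
- rod_top (a point): centre of the rod's blunt, slightly tapered top, 170 mm above the worktop (the rod stands 158 mm out of the foot); axes as the stand's

How it is judged:
At the end, for the whole second after the job is handed in: Wide-holed plate released, at rest, rod through its hole, flat on the foot (underside within 5 mm of its top, tilt under 3.4 degrees), along the foot within 20 degrees, origin within 45 mm of the stand's seen from above; narrow-holed plate within 30 mm of its start (horizontal distance between wide_plate_bore and rod_top below 0.014 m and horizontal distance between wide_plate and stand below 0.045 m and angle between the x axis of wide_plate and the x axis of stand, either way round below 0.35 rad and height (world z) of wide_plate between 0.008 and 0.017 m and angle between wide_plate's own z axis and vertical below 0.06 rad and linear speed of wide_plate below 0.02 m/s and distance of narrow_plate from where it was at the start of the episode below 0.03 m); the robot touches nothing.
It fails at once if the plate is dropped down the rod (faster than 0.7 m/s while on the rod) (horizontal distance between wide_plate_bore and rod_top below 0.014 m and height (world z) of wide_plate_bore below 0.17 m and linear speed of wide_plate above 0.7 m/s).
It fails at once if the narrow-holed plate is moved more than 30 mm (distance of narrow_plate from where it was at the start of the episode above 0.03 m).
It also fails if it takes over 40 s, if anything falls off the work surface, if the arm or the gripper's body presses on something with over 40 N, if the wrist force passes 120 N, or if a joint passes its speed limit or range.

ROBOT

A 6-joint arm with a two-finger parallel gripper is mounted at the origin on a cart in front of the work surface, level with it; the furniture and walls round the work are solid. World frame = base frame: x ahead of the robot, y to its left, z up, the work surface at z = 0. Lengths are in m, angles in rad, forces in N, time in s.
With the tool pointing down it reaches from about 0.3 to 0.825 m from the base axis. Payload 5.4 kg.
Tool frame: the origin (TCP) lies at the very end of the fingers, on their centre line; the grasp point (between the pads) lies 19 mm behind it; z points along the fingers, x is the direction in which the jaws open and shut, and the axes are right-handed (so a half turn about z gives the same grasp; the last joint's range is limited). The gripper opens to 92 mm and grips with 3 to 60 N. Pads are 20 mm wide; open, the fingers measure 128 mm over their backs; the gripper's body (75 mm by 189 mm) begins 69 mm behind the grasp point.
Start: joints at [1.132, 0.158, 1.597, -0, 1.386, -0.21], TCP at [0.13, 0.56, 0.215] pointing down, gripper open.
Joint ranges: [-2.91, 2.91], [-0.94, 2.29], [0.18, 2.7], [-1.29, 4.43], [0.17, 2.64], [-3, 3]. Speed limits (rad/s): [2.57, 2.57, 3.14, 3.14, 3.14, 3.14].

INTERFACE

Orientations are given as a rotation vector (axis times angle).
In Python, from workcell import bot gives the robot as it stands. Calls block until the motion is done:
- bot.goto(position, orientation): joint-space move of the TCP to a pose.
- bot.line_to(position, rot=None, max_speed=0.15): straight line of the TCP; rot=None keeps the orientation; max_speed is the mean speed in m/s.
- bot.set_joints(angles): joint-space move.
- bot.set_gripper(opening, newtons=None): opening from 0.0 (shut) to 1.0 (fully open); newtons is the grip in N (None keeps the last); returns when the fingers have stopped.
- bot.hold(seconds).
- bot.inverse_kinematics(position, orientation): joint angles nearest the present ones, or None.
- bot.read_camera(name): name is "scene" or "top" or "wrist"; returns a dict with "pixels" (420x560x3 uint8, blue, green, red), "fx", "fy", "cx", "cy" (pixels), "k1" (the pictures are not rectified: a ray, as slopes to the right and down, at radius r is drawn at 1 + k1 r^2 times it, then the intrinsics apply), "R" (3x3) and "t" (3): a world point X has camera coordinates R X + t. Camera axes: x right, y down, z forward; pixel columns grow to the right and rows downward; lengths in m; the calibration is good to about 2 mm. A picture is of the moment at which its call begins. There is no depth.
A pose or a line that the arm cannot do raises bot.MotionError and nothing moves.
- bot.job_done(): hands the job in, once; it reports no verdict.
Readings, each from a call of its own:
- bot.current_clock(): time.
- bot.current_joints(): joint angles.
- bot.current_joint_vel(): joint speeds.
- bot.current_effort(): joint torques, N m.
- bot.current_ee_pos(): TCP position.
- bot.current_tool_rot(): TCP orientation.
- bot.current_contact_force(): force on the tool from outside, world axes, zero at the start.
- bot.current_ft_torque(): the same for the moment, N m.
- bot.current_opening(): opening from 0.0 (shut) to 1.0 (fully open).
Only numpy, scipy, OpenCV 4.12 (cv2) and the standard library are available. Lean on these libraries where they do the work, as an engineer would, in place of code of your own. Each camera call takes 0.05 s, during which the arm holds its last target. There are 200 camera calls.

## Working session

There is one attempt and no reset: what is moved stays moved. The work goes in short steps, each a Python script; the robot and the scene stay as the last script left them, time stands still between calls to the robot, and variables do not carry over. Pictures are saved under pics/ and viewed, about 8 in all and at most 12, crops included, and the job is handed in when it is done.

```bash
mkdir -p pics
cat > h.py <<'E'
import numpy as np, cv2
from workcell import bot
def snap(name,fn):
    c=bot.read_camera(name); cv2.imwrite('pics/'+fn,c['pixels']); return c
def ray(c,u,v):
    d=np.array([(u-c['cx'])/c['fx'],(v-c['cy'])/c['fy']]); p=d.copy()
    for _ in range(20): p=d/(1+c['k1']*(p@p))
    R=np.array(c['R']);return -R.T@np.array(c['t']), R.T@np.array([p[0],p[1],1])
def onplane(c,u,v,z):
    o,d=ray(c,u,v); return o+d*(z-o[2])/d[2]
def proj(c,X):
    x=np.array(c['R'])@np.array(X)+np.array(c['t']); p=x[:2]/x[2]; p=p*(1+c['k1']*(p@p))
    return np.array([p[0]*c['fx']+c['cx'],p[1]*c['fy']+c['cy']])
E
python3 - <<'E'
from h import *
for n in('top','scene'):
    c=snap(n,n+'0.png'); R=np.array(c['R']);print(n,-R.T@np.array(c['t']),R[2],c['fx'],c['k1'])
print(bot.current_tool_rot(),bot.current_clock())
E
```

```text
top [0.28928602 0.1559219  1.21667464] [ 0.20560636 -0.00654279 -0.9786129 ] 531.7048592334587 -0.15932044178849966
scene [-0.02253434 -0.1731669   0.76846709] [ 0.57507211  0.34923926 -0.7398135 ] 492.55447359301724 -0.17238412202681766
[ 2.45991639e+00  1.95286415e+00 -2.38767156e-03] 0.1
```

View pics/top0.png

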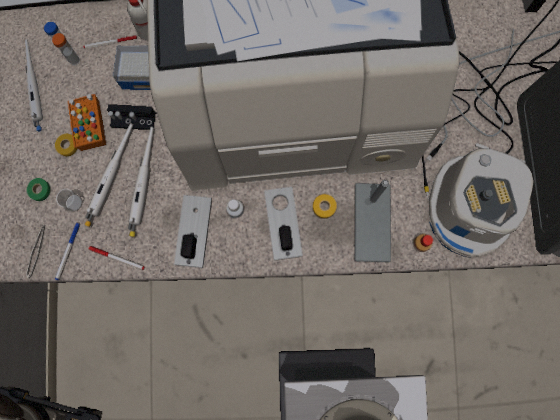

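View pics/scene0.png

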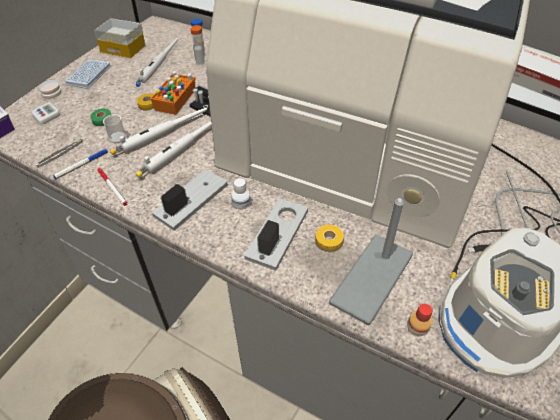

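The top view shows three things:
- The wide plate is in the middle, with its hole at (280,202) and grip at (286,237).
- The narrow plate is on the left, with its grip at (188,246).
- The stand is on the right, with its foot around (373,222) and the rod top at (384,183).

Next I'll segment and measure them.

```bash
cat > m.py <<'E'
from h import *
c=bot.read_camera('top'); s=bot.read_camera('scene')
def seg(c,seed,tol,thr=None):
    im=cv2.medianBlur(c['pixels'],3).astype(int); col=im[seed[1],seed[0]]
    m=(np.abs(im-col).max(2)<tol).astype(np.uint8)*255
    n,l,st,_=cv2.connectedComponentsWithStats(m,connectivity=4); m=(l==l[seed[1],seed[0]]).astype(np.uint8)*255
    k=max(cv2.findContours(m,cv2.RETR_EXTERNAL,cv2.CHAIN_APPROX_NONE)[0],key=cv2.contourArea)
    return col,k
vis=c['pixels'].copy()
for nm,seed,z,tol in(('wide',(283,218),.012,25),('narrow',(194,220),.012,25),('foot',(370,235),.012,25),('gripW',(286,232),.06,25)):
    col,k=seg(c,seed,tol); cv2.drawContours(vis,[k],-1,(0,0,255),1)
    P=np.array([onplane(c,*q,z)[:2] for q in k[:,0]],np.float32)
    (x,y),wh,a=r=cv2.minAreaRect(P*1000); print(nm,col,np.round([x,y,*wh,a],1),np.round(cv2.boxPoints(r)).tolist())
im=c['pixels']; 
cv2.imwrite('pics/v1.png',cv2.resize(vis[150:280,160:440],None,fx=2.8,fy=2.8,interpolation=cv2.INTER_CUBIC))
# dark rod / hole candidates in scene
cv2.imwrite('pics/v2.png',cv2.resize(s['pixels'][170:340,230:440],None,fx=3.4,fy=3.4,interpolation=cv2.INTER_CUBIC))
E
python3 m.py
```

```text
wide [147 146 145] [496.7 146.6 209.4 116.   12. ] [[382.0, 182.0], [406.0, 68.0], [611.0, 112.0], [587.0, 225.0]]
narrow [147 145 146] [527.2 378.1 230.  126.9   3.9] [[408.0, 434.0], [417.0, 307.0], [646.0, 323.0], [638.0, 449.0]]
foot [112 111 107] [ 500.    99.7 1231.1  895.6   87.2] [[23.0, -493.0], [918.0, -537.0], [977.0, 693.0], [82.0, 736.0]]
gripW [25 23 28] [465.9 145.5  53.7  24.3   6.2] [[438.0, 155.0], [441.0, 131.0], [494.0, 136.0], [491.0, 160.0]]
```

View pics/v1.png

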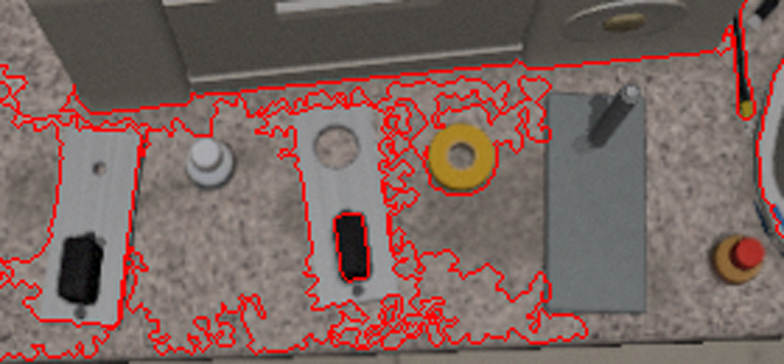

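View pics/v2.png

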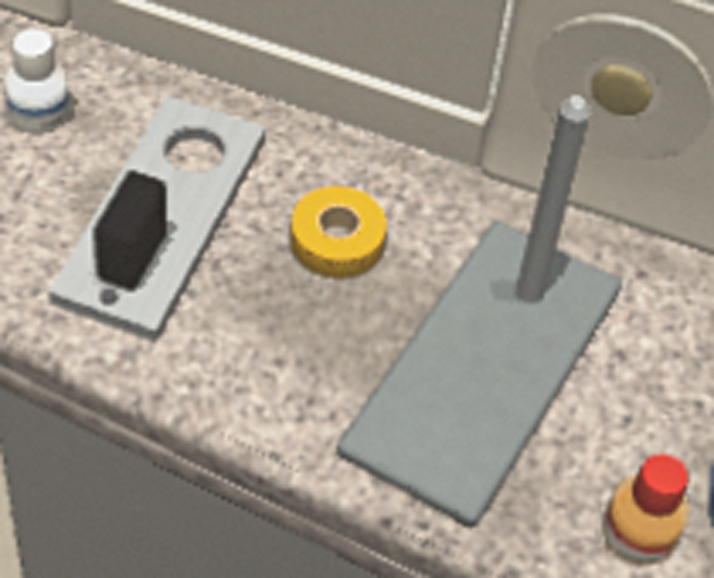

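The crops give clear corners, the hole rim and the rod top in both views. I'll turn these into positions and cross-check them.

```bash
cat > m2.py <<'E'
from h import *
c=bot.read_camera('top'); s=bot.read_camera('scene')
T=lambda u,v:(160+(u+.5)/2.8-.5,150+(v+.5)/2.8-.5)
S=lambda u,v:(230+(u+.5)/3.4-.5,170+(v+.5)/3.4-.5)
def show(n,cam,f,pts,z): print(n,[np.round(onplane(cam,*f(*p),z)[:2]*1000).tolist() for p in pts])
def tri(a,b):
    (o,d),(p,e)=ray(c,*T(*a)),ray(s,*S(*b)); k=np.linalg.lstsq(np.c_[d,-e],p-o,rcond=None)[0]
    A,B=o+d*k[0],p+e*k[1]; return np.round((A+B)*500,1),round(np.linalg.norm(A-B)*1000,1)
show('plate S',s,S,[(170,98),(265,130),(155,331),(52,296)],.012)
show('plate T',c,T,[(295,112),(370,107),(398,298),(320,309)],.012)
show('hole S,T',s,S,[(195,149)],.012); show('',c,T,[(337,147)],.012)
show('foot S',s,S,[(495,222),(621,285),(472,519),(341,450)],.012)
show('foot T',c,T,[(547,93),(645,95),(645,310),(545,310)],.012)
print('hole',tri((337,147),(195,149)),'rodtop',tri((629,92),(574,102)))
show('rodtop T,S',c,T,[(629,92)],.17); show('',s,S,[(574,102)],.17)
show('rodbase S,T',s,S,[(531,297)],.012)
print('redcap',tri((748,252),(664,478)),'whitecap',tri((207,150),(33,45)))
print('ring',tri((461,155),(339,220)))
m=(c['pixels'].max(2)<60).astype(np.uint8); 
n,l,st,ce=cv2.connectedComponentsWithStats(m[150:270,160:440])
E
python3 m2.py
```

```text
plate S [[586.0, 189.0], [591.0, 125.0], [430.0, 107.0], [422.0, 170.0]]
plate T [[588.0, 189.0], [590.0, 126.0], [430.0, 109.0], [423.0, 173.0]]
hole S,T [[557.0, 154.0]]
 [[557.0, 155.0]]
foot S [[594.0, -25.0], [587.0, -106.0], [409.0, -92.0], [413.0, -15.0]]
foot T [[597.0, -23.0], [593.0, -106.0], [412.0, -92.0], [415.0, -10.0]]
hole (array([557. , 154.6,  11.7]), np.float64(0.2)) rodtop (array([556.3, -60.2, 168.5]), np.float64(0.5))
rodtop T,S [[556.0, -60.0]]
 [[555.0, -61.0]]
rodbase S,T [[554.0, -64.0]]
redcap (array([ 450.9, -170.3,   55.1]), np.float64(0.9)) whitecap (array([547. , 259.5,  57.3]), np.float64(2.5))
ring (array([545.2,  52.7,  19.1]), np.float64(0.2))
```

Both views agree to within 3 mm. The wide plate's origin is about (467.5, 145), yaw 0.107. The stand's origin is about (466, -54), yaw -0.069, with the rod at (556, -60.5). The rod top triangulates to z = 168.5 mm against the expected 170. Now the grasp.

```bash
cat >> h.py <<'E'
from scipy.spatial.transform import Rotation as Ro
def down(yaw,flip):  # tool x along plate's y, tool z down
    s=-1 if flip else 1
    x=s*np.array([-np.sin(yaw),np.cos(yaw),0]); z=np.array([0,0,-1.]); return Ro.from_matrix(np.c_[x,np.cross(z,x),z]).as_rotvec()
WP=np.array([.4675,.145]);WY=.107;ROD=np.array([.556,-.0605]);SY=-.069
E
python3 - <<'E'
from h import *
for f in(0,1):
    for p,y in(((*WP,.15),WY),((*WP,.023),WY),((*(ROD-.09*np.array([np.cos(SY),np.sin(SY)])),.25),SY)):
        q=bot.inverse_kinematics(p,down(y,f)); print(f,None if q is None else np.round(q,2))
E
```

```text
0 [ 0.05 -0.    1.9  -0.    1.24 -1.62]
0 [ 0.05  0.19  1.98 -0.    0.97 -1.62]
0 [-0.37 -0.15  1.83 -0.    1.45 -1.88]
1 [ 0.05 -0.    1.9  -0.    1.24  1.52]
1 [ 0.05  0.19  1.98 -0.    0.97  1.52]
1 [-0.37 -0.15  1.83 -0.    1.45  1.27]
```

Run:
```python
from h import *
r=down(WY,1)
bot.goto((*WP,.15),r)
bot.line_to((*WP,.023),max_speed=.08)
bot.set_gripper(0.0,60); print(bot.current_opening()*92,bot.current_contact_force(),bot.current_clock())
bot.line_to((*WP,.053),max_speed=.06); print(bot.current_contact_force(),bot.current_ft_torque())
bot.line_to((WP[0]-.02,WP[1],.228),max_speed=.12)
print(bot.current_opening()*92,bot.current_contact_force(),bot.current_clock())
s=snap('scene','s1.png');t=snap('top','t1.png')
cv2.imwrite('pics/both.png',cv2.resize(np.hstack([s['pixels'][100:320,180:420],t['pixels'][140:270,210:410].repeat(1,0)[:130].copy() if 0 else cv2.resize(t['pixels'][130:275,210:368],(240,220))]),None,fx=1.66,fy=1.66,interpolation=cv2.INTER_CUBIC))
snap('wrist','w1.png')
```

```text
25.682314308037 [-0.02835869  0.77047361 -0.68832434] 4.9917
[-0.9840394   0.09707155 -3.18100172] [-0.02273676  0.26712618 -0.04753011]
25.49703002389206 [-0.21926728  0.24894784 -3.32114533] 7.2583
```

View pics/both.png

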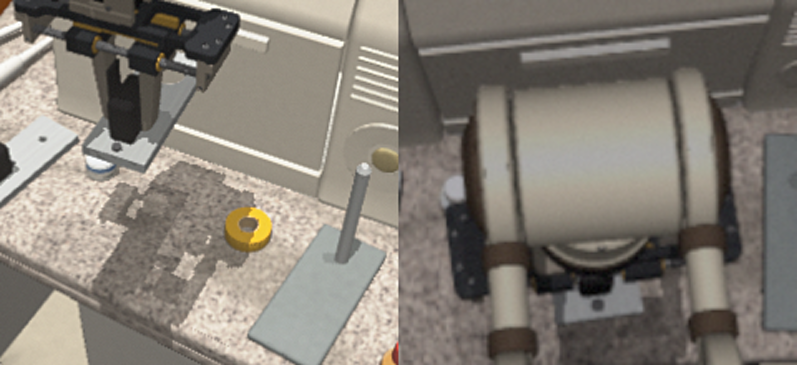

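View pics/w1.png

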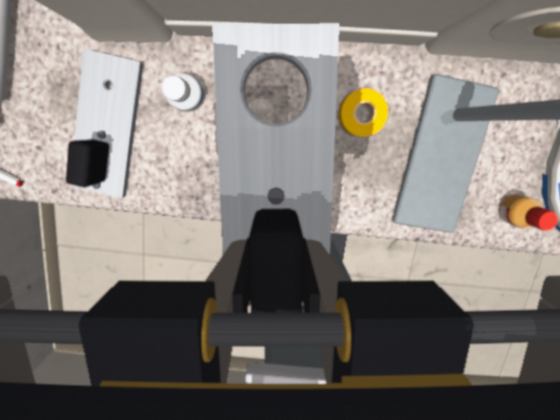

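The plate is held. The wrist view shows its hole at about (277,90) and the far edge at row 25, and the ring and stand are still in place. I'll check the tilt by projecting the known hole rim and far edge.

Run:
```python
from h import *
c=bot.read_camera('wrist'); p=np.array(bot.current_ee_pos()); R=Ro.from_rotvec(bot.current_tool_rot()).as_matrix(); print(p)
ax=np.array([np.cos(WY),np.sin(WY),0]); ay=np.array([-ax[1],ax[0],0]); C=np.array(c['R']); print('cam',-C.T@np.array(c['t']),C[2])
g=p+np.array([0,0,.019])
for t in(-4,-2,0,2,4): # +: nose down
    Q=Ro.from_rotvec(ay*np.radians(t)); f=lambda x,y,z:np.round(proj(c,g+Q.apply(ax*x+ay*y+np.array([0,0,z-.042]))),1).tolist()
    print(t,'hole',f(.09,0,.012),'rim near/far',f(.072,0,.012)[1],f(.108,0,.012)[1],'L/R',f(.09,.018,.012)[0],f(.09,-.018,.012)[0],'far corners',f(.123,.033,.012),f(.123,-.033,.012))
```

```text
[0.44729191 0.14498878 0.22754292]
cam [0.51738282 0.15205226 0.39844263] [-0.25299809 -0.02720639 -0.96708416]
-4 hole [274.7, 84.7] rim near/far 120.0 47.2 L/R 240.4 309.1 far corners [208.1, 14.8] [341.1, 14.7]
-2 hole [274.7, 87.2] rim near/far 121.9 50.7 L/R 241.1 308.4 far corners [209.9, 19.5] [339.4, 19.3]
0 hole [274.8, 89.8] rim near/far 123.8 54.3 L/R 241.7 307.8 far corners [211.7, 24.1] [337.7, 24.0]
2 hole [274.8, 92.5] rim near/far 125.8 58.0 L/R 242.4 307.2 far corners [213.3, 28.9] [336.1, 28.7]
4 hole [274.8, 95.3] rim near/far 127.9 61.8 L/R 243.0 306.6 far corners [214.8, 33.6] [334.6, 33.5]
```

It is level: the far corners and hole match the 0° prediction within 2 px. Next I move it over the rod and check from the wrist camera.

Run:
```python
from h import *
r=down(SY,1); O=ROD-.09*np.array([np.cos(SY),np.sin(SY)])
bot.line_to((O[0]-.01,O[1],.228),r,max_speed=.12)
bot.line_to((*O,.215),max_speed=.05)
bot.hold(.3); print(bot.current_ee_pos(),bot.current_contact_force(),bot.current_clock())
c=snap('wrist','w2.png')
print('rodtop/hole proj',proj(c,(*ROD,.17)),proj(c,(*ROD,.204)), proj(c,(*ROD,.192)))
```

```text
[ 0.46629366 -0.05435651  0.21522418] [ 0.30054908  0.7213727  -3.42824725] 10.0417
rodtop/hole proj [274.61570697  96.33759234] [274.42142541  90.45032514] [274.49793094  92.76833985]
```

View pics/w2.png

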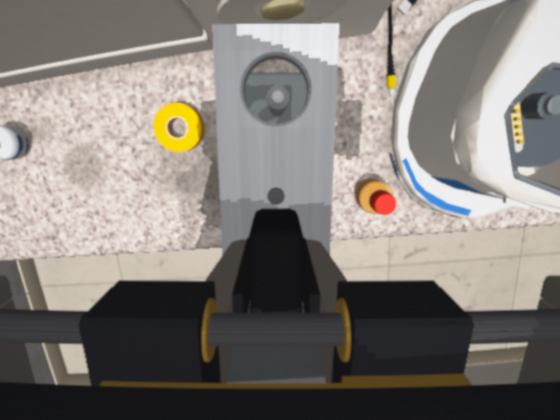

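The rod top shows at (278,96), inside the hole at (277,90). The predicted offset for perfect alignment is 6 px in rows and 0 in columns, so it is centred to within about 1 mm. Lowering in steps with the contact force watched.

Run:
```python
from h import *
p=np.array(bot.current_ee_pos()); x,y=p[:2]
for z in(.18,.14,.10,.07,.05,.042,.039,.037,.036,.035,.034,.033):
    bot.line_to((x,y,z),max_speed=.08 if z>.045 else .03)
    f=np.array(bot.current_contact_force()); print(z,np.round(f,1))
    if f[2]>1 or np.hypot(f[0],f[1])>8: break
print(bot.current_clock(),bot.current_ee_pos()); snap('wrist','w3.png')
```

```text
0.18 [-0.2 -0.2 -3.2]
0.14 [ 0.2  1.  -3.1]
0.1 [ 0.8  0.  -2.5]
0.07 [ 0.8 -1.  -3.7]
0.05 [-0.5 -0.5 -3.3]
0.042 [ 0.2  0.1 -3.1]
0.039 [ 0.4  0.2 -3.2]
0.037 [-0.4 -0.6 -4. ]
0.036 [ 0.5 -0.  -3.8]
0.035 [ 0.7  0.2 -2.7]
0.034 [-4.7  1.7  6.2]
14.575 [ 0.46634765 -0.05438652  0.03498098]
```

Contact came at the expected height (TCP at 35 mm), so the plate is seated. Opening partly, retreating straight up and checking.

Run:
```python
from h import *
x,y=np.array(bot.current_ee_pos())[:2]
bot.set_gripper(.55); print(bot.current_opening()*92)
bot.line_to((x,y,.13),max_speed=.06); bot.line_to((x-.02,y,.27),max_speed=.15)
bot.hold(.5); print(bot.current_contact_force(),bot.current_clock())
s=snap('scene','s4.png'); w=snap('wrist','w4.png')
a=cv2.resize(s['pixels'][190:340,240:440],(560,420),interpolation=cv2.INTER_CUBIC)
cv2.imwrite('pics/end.png',cv2.resize(np.hstack([a,w['pixels']]),(800,300)))
O=ROD-.09*np.array([np.cos(SY),np.sin(SY)]);ax=np.array([np.cos(SY),np.sin(SY)]);ay=np.array([-ax[1],ax[0]])
for X in((.123,.033),(.123,-.033),(-.041,-.033),(-.041,.033)):
    P=[*(O+ax*X[0]+ay*X[1]),.024]; q=(proj(s,P)-[240,190])*[2.8*800/1120,2.8*800/1120]; q2=proj(w,P)*800/1120+[400,0]; print(X,np.round(q),np.round(q2))
```

```text
50.86001979234848
[-0.1162368  -0.18077279 -0.34014535] 18.5083
(0.123, 0.033) [275.  86.] [577.  48.]
(0.123, -0.033) [337. 116.] [615.  48.]
(-0.041, -0.033) [258. 242.] [613. 141.]
(-0.041, 0.033) [192. 206.] [578. 141.]
```

View pics/end.png

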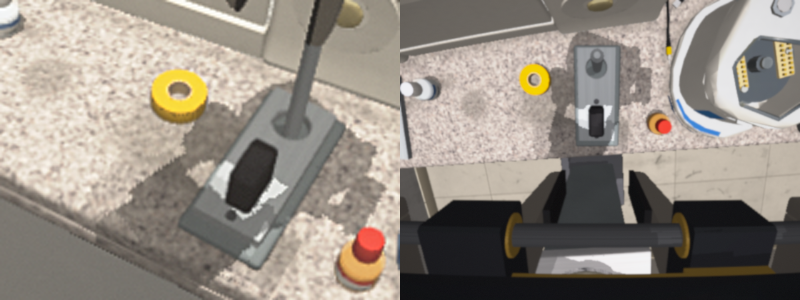

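The plate lies flat on the foot with the rod through its hole and its corners where predicted. The gripper is clear, so I'm handing in.

```bash
python3 -c "
from h import *
bot.job_done()"
```

```text
the job is handed in; nothing more can be done
```

The wide-holed plate is seated on the stand's foot with the rod through its hole, and I handed the job in at about 18.6 s of the 40 s allowed. I located the plate and stand from the top and scene cameras, which agreed to within 5 mm (most points within 3 mm). I then gripped the plate at 60 N, lowered it over the rod at 0.08 m/s or slower, and released it once it touched the foot.

- **Before lowering:** the wrist camera showed the plate level and the hole centred on the rod to about 1 mm.
- **While lowering:** sideways force stayed at about 1 N until the plate touched the foot. Contact came at the expected tool height of 35 mm, with a 6 N upward push.
- **After release:** the pictures show the plate lying flat on the foot and pointing along it, with its outline where I predicted. The gripper was well clear and the contact force was about zero.

No check failed or disagreed. I did not measure the narrow plate again at the end. The arm never came near it, and it was in its place when last seen, after the lift.

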